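# Slide the vial carton through the gap onto the mat

## Robot

A 7-joint arm with a two-finger parallel gripper is mounted at the origin on the work surface. World frame = base frame: x ahead of the robot, y to its left, z up, the work surface at z = 0. Lengths are in m, angles in rad, forces in N, time in s.
With the tool pointing down it reaches from about 0.4 to 0.85 m from the base axis. Payload 10.4 kg.
Tool frame: the origin (TCP) lies midway between the tips of the shut fingers; the grasp point (between the pads) lies 19 mm behind it; z points along the fingers, y is the direction in which the jaws open and shut (so a half turn about z gives the same grasp; the last joint's range is limited). The gripper opens to 87 mm and grips with 3 to 60 N. Pads are 19 mm wide; open, the fingers measure 117 mm over their backs; the gripper's body (75 mm by 190 mm) begins 51 mm behind the grasp point.
Start: joints at [1.23, 0.332, -0.065, 1.46, 0.022, 1.35, -0.088], TCP at [0.195, -0.594, 0.223] pointing down, gripper open.
Joint ranges: [-2.6, 2.6], [-0.5, 2.12], [-1.47, 1.34], [0.16, 2.42], [-1.27, 4.41], [0.06, 2.06], [-2.6, 2.6]. Speed limits (rad/s): [2.22, 2.22, 2.79, 2.79, 3.14, 3.14, 3.14].

## Interface

Orientations are given as a unit quaternion [x, y, z, w].
In Python, from bench import r gives the robot as it stands.
- The arm moves only by the tool step_arm, never from a script. Its argument "increments" is a list of rows, each a list of 2 entries, a list of its own where there are three numbers: the shift along the tool's x, y, z in m, then the turn, a rotation vector about the tool's x, y, z in rad. A call has 1 to 5 rows; each row is the pose to reach, as a shift and turn from the pose measured when the call began, along the tool's axes at that moment; what a row does not reach only later rows make up. A row lasts 1/10 s, in which the tool goes at most 50 mm and 8.59 degrees, less where a joint would pass 70% of its speed; a pose out of reach is approached as far as the arm can. A call with a gripper value outside its range is refused whole. "hand" is the closure, from -1 (fully open) to 1 (shut), so that 0 is half open, set as the call begins (left out, the last holds). The fingers move at their own pace and stop on an object; "grip_force" is the grip in N (left out, the last holds). Time passes only in rows, so rows that repeat a pose let the fingers close. It gives the time, the measured TCP pose, the force and the opening at its end, in the units of the state.
- r.read_state(): the state, without advancing time (a new reading comes with each control period).
- r.camera(name): name is "side" or "top"; returns a dict with "pixels" (480x640x3 uint8, blue, green, red), "camera_matrix" (3x3 intrinsics, pixels), "k1" (the pictures are not rectified: a ray, as slopes to the right and down, at radius r is drawn at 1 + k1 r^2 times it, then the intrinsics apply), "extrinsics" (4x4, takes a point from camera to world coordinates). Camera axes: x right, y up, looking along -z (the intrinsics and any distortion apply to the point x, -y, -z); pixel columns grow to the right and rows downward; lengths in m; the calibration is good to about 2 mm. A picture is of the moment at which its call begins. There is no depth.
- r.close_job(): hands the job in, once; it reports no verdict.
The state is a dict: "time": time; "joint_positions": joint angles; "joint_vel": joint speeds; "joint_torque": joint torques, N m; "ee_pos": TCP position; "eef_rot": TCP orientation; "ft_force": force on the tool from outside, world axes, zero at the start; "torque": the same for the moment, N m; "width": finger opening in m.
Only numpy, scipy, OpenCV 4.12 (cv2) and the standard library are available. Lean on these libraries where they do the work, as an engineer would, in place of code of your own. Each camera call takes 0.05 s, during which the arm holds its last target.

## Task

Push the open vial carton across the table, through the narrow gap between the small grey bin and the slotted white basket, until it stands wholly on the flat grey mat on the other side. Push it gently with the fingertips or the outside of the fingers: its folded bottom would give way, so never lift, tip, carry or squeeze it, and leave its two vials standing in it. Leave everything else where it is and finish clear of the carton.

Things in the scene. Friction and masses are not known exactly. Their poses are not given: they have to be found in the camera images.
- carton: The thing to push: open-topped white card carton, 72 mm wide (its x), 104 mm long (its y), 36 mm high, 3 mm walls, low dividers making 2 by 3 cells. Two vials stand in the cells at its +y end. Origin: centre of its underside; z up. 0.13 to 0.23 kg in all. It starts left or right of the gap, askew by up to 0.3 rad from the table's y axis and up to 9 cm off the gap's line.
- gate: The fixed grey bin and white slotted basket beside the gap, one rigid piece, both 48 mm high. Origin: middle of the gap, on the table; y runs along the passage (within 0.15 rad of the table's y), x across it. Gap 80 mm wide (x -40 to 40), 84 mm long (y -42 to 42). Bin on the -x side (nearer the robot), 110 mm in x; basket on the +x side, 240 mm in x.
- mat: Flat dark rubber mat with a grey fabric face, 250 mm (its x) by 170 mm (its y), flush with the table (about 1 mm, nothing catches on it), on the other side of the gap from the carton. Origin: its centre, on the table; x and y along its edges.
- vial_a: Glass vial with a blue cap, 26 mm diameter, 46 mm high, standing loose in a corner cell of the carton (+x, +y). Origin: centre of its underside.
- vial_b: The same kind of vial in the neighbouring corner cell (-x, +y). Origin: centre of its underside.
- carton_c0 (a point): Corner of the carton's underside at (36 mm, 52 mm) in the carton's frame.
- carton_c1 (a point): Corner of the carton's underside at (-36 mm, 52 mm) in the carton's frame.
- carton_c2 (a point): Corner of the carton's underside at (-36 mm, -52 mm) in the carton's frame.
- carton_c3 (a point): Corner of the carton's underside at (36 mm, -52 mm) in the carton's frame.
- dark_box: Bystander: closed black box 60 x 95 x 40 mm. Origin: centre of its underside.
- white_box: Bystander: closed white box 45 x 60 x 45 mm. Origin: centre of its underside.
- lone_vial: Bystander: glass vial with a white cap, 26 mm diameter, 46 mm high, standing on the table. Origin: centre of its underside.
- ointment: Bystander: small jar, 42 mm diameter, 45 mm high. Origin: centre of its underside.
- tape: Bystander: roll of tape lying flat, 76 mm diameter, 20 mm high. Origin: centre of its underside.
- tin: Bystander: flat round metal tin, 52 mm diameter, 22 mm high. Origin: centre of its underside.
- swab_box: Bystander: small cardboard box 50 x 36 x 25 mm. Origin: centre of its underside.
- pill_jar: Bystander: jar, 44 mm diameter, 60 mm high. Origin: centre of its underside.
There are look-alikes about, which are no part of the job. What is shaped like the vial_a but red is not meant.

How it is judged:
On the way:
1. the carton is inside the gap, standing on the table, between the bin and the basket (y of carton in the frame of gate between -0.03 and 0.03 m and x of carton in the frame of gate between -0.012 and 0.012 m and angle between the y axis of carton and the y axis of gate, either way round below 0.15 rad and height (world z) of carton below 0.005 m), for 0.1 s.
At the end, for the whole second after the job is handed in: The carton rests flat on the table with its whole footprint on the mat (3 mm over the edge allowed), still (under 10 mm/s), both vials standing in it (within 0.5 rad of upright), and every bystander within 20 mm of where it was (x of carton_c0 in the frame of mat between -0.128 and 0.128 m and y of carton_c0 in the frame of mat between -0.088 and 0.088 m and x of carton_c1 in the frame of mat between -0.128 and 0.128 m and y of carton_c1 in the frame of mat between -0.088 and 0.088 m and x of carton_c2 in the frame of mat between -0.128 and 0.128 m and y of carton_c2 in the frame of mat between -0.088 and 0.088 m and x of carton_c3 in the frame of mat between -0.128 and 0.128 m and y of carton_c3 in the frame of mat between -0.088 and 0.088 m and height (world z) of carton below 0.005 m and angle between carton's own z axis and vertical below 0.06 rad and linear speed of carton below 0.01 m/s and x of vial_a in the frame of carton between -0.036 and 0.036 m and y of vial_a in the frame of carton between -0.052 and 0.052 m and z of each of vial_a, vial_b in the frame of carton below 0.02 m and angle between each of vial_a, vial_b's own z axis and vertical below 0.5 rad and x of vial_b in the frame of carton between -0.036 and 0.036 m and y of vial_b in the frame of carton between -0.052 and 0.052 m and distance of each of dark_box, white_box, lone_vial, ointment, tape, pill_jar, tin, swab_box from where it was at the start of the episode below 0.02 m); the robot touches nothing.
It fails at once if the carton is lifted (over 8 mm) or tipped (over 0.15 rad) (height (world z) of carton above 0.008 m or angle between carton's own z axis and vertical above 0.15 rad).
It fails at once if the carton is squeezed or shoved hard (over 20 N from the fingers) (contact force between the fingers and carton above 20 N).
It fails at once if a vial is taken out of the carton or falls over (not (x of vial_a in the frame of carton between -0.036 and 0.036 m and y of vial_a in the frame of carton between -0.052 and 0.052 m and z of each of vial_a, vial_b in the frame of carton below 0.02 m and angle between each of vial_a, vial_b's own z axis and vertical below 0.5 rad and x of vial_b in the frame of carton between -0.036 and 0.036 m and y of vial_b in the frame of carton between -0.052 and 0.052 m)).
It fails at once if a bystander is disturbed (moved over 20 mm) (distance of any of dark_box, white_box, lone_vial, ointment, tape, pill_jar, tin, swab_box from where it was at the start of the episode above 0.02 m).
It also fails if it takes over 61 s, if anything falls off the work surface, if the arm or the gripper's body presses on something with over 40 N, if the wrist force passes 120 N, or if a joint passes its speed limit or range.

## Working session

There is one attempt and no reset: what is moved stays moved. The work goes in short steps, Python scripts to look and compute and a tool call to move; the robot and the scene stay as the last step left them, time stands still between calls to the robot, and variables do not carry over. Pictures are saved under pics/ and viewed, and the job is handed in when it is done.

Besides the shell and the picture viewer there is one more tool, called after "Request:" as a command line: name --argument value ..., lists and objects as JSON in quotes. step_arm: Moves the arm, as the interface text tells. Its arguments: {"type":"object","properties":{"increments":{"type":"array"},"hand":{"type":"number"},"grip_force":{"type":"number"}},"required":["increments"]}

```bash
mkdir -p pics; ls; cat > h.py <<'E'
import numpy as np, cv2
from bench import r
def und(c,u,v):
    K=np.array(c["camera_matrix"]);k=c["k1"]
    p=np.array([(u-K[0,2])/K[0,0],(v-K[1,2])/K[1,1]]);q=p.copy()
    for _ in range(30): q=p/(1+k*(q@q))
    return q
def ray(c,u,v):
    q=und(c,u,v);E=np.array(c["extrinsics"])
    return E[:3,3],E[:3,:3]@np.array([q[0],-q[1],-1.])
def onz(c,u,v,z):
    o,d=ray(c,u,v);return (o+d*(z-o[2])/d[2])
def proj(c,P):
    E=np.array(c["extrinsics"]);p=E[:3,:3].T@(np.array(P)-E[:3,3]);K=np.array(c["camera_matrix"])
    q=np.array([p[0],-p[1]])/-p[2];q=q*(1+c["k1"]*(q@q));return K[0,0]*q[0]+K[0,2],K[1,1]*q[1]+K[1,2]
E
python3 - <<'E'
from h import *
for n in("top","side"):
    c=r.camera(n);cv2.imwrite(f"pics/{n}0.png",c["pixels"]);print(n,c["camera_matrix"],c["k1"],c["extrinsics"])
print(r.read_state())
E
```

```text
pics
top [[508.82063749   0.         316.74972736]
 [  0.         508.82063749 235.58148029]
 [  0.           0.           1.        ]] -0.08894373788118237 [[-6.29431301e-03  9.83024215e-01 -1.83367866e-01  3.24370318e-01]
 [-9.99960071e-01 -5.02425328e-03  7.39005737e-03  1.15522642e-03]
 [ 6.34331874e-03  1.83407060e-01  9.83016588e-01  1.36627800e+00]
 [ 0.00000000e+00  0.00000000e+00  0.00000000e+00  1.00000000e+00]]
side [[510.14402914   0.         315.31782235]
 [  0.         510.14402914 234.48266287]
 [  0.           0.           1.        ]] 0.019810467664060333 [[-0.98722661  0.10930747 -0.11591162  0.41869213]
 [-0.15930362 -0.66606322  0.72868522  0.81255588]
 [ 0.00244627  0.73784258  0.6749684   0.78084189]
 [ 0.          0.          0.          1.        ]]
{'time': 0.1, 'joint_positions': array([ 1.2304463 ,  0.33281071, -0.06468047,  1.46083796,  0.02158189,
        1.34990181, -0.08846257]), 'joint_vel': array([-4.62469078e-04, -4.19391668e-04,  1.38963941e-03, -2.61199825e-03,
        6.82090867e-04, -3.52224028e-04, -1.47315663e-05]), 'joint_torque': array([ 1.92849824e-03, -6.24548650e+01,  2.49188393e-02, -3.90719497e+01,
       -6.14181720e-02,  3.65694717e-02,  8.78550600e-05]), 'ee_pos': array([ 0.19515441, -0.59339314,  0.22184142]), 'eef_rot': array([ 9.87403018e-01,  1.58224146e-01, -1.22174915e-04, -6.19770637e-04]), 'ft_force': array([ 0.47578369,  0.59620196, -0.52291385]), 'torque': array([-0.00187174,  0.04042567, -0.02333252]), 'width': 0.08693843690377562}
```

View pics/top0.png

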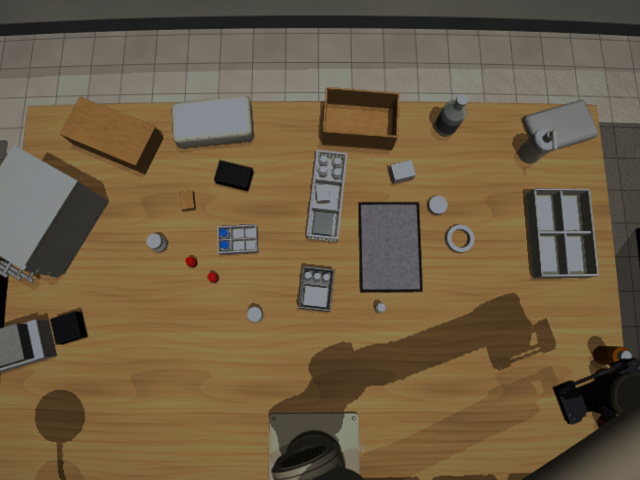

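View pics/side0.png

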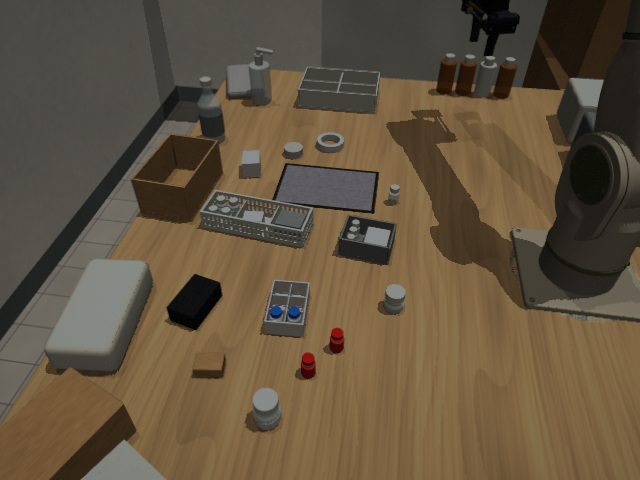

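```bash
python3 - <<'E'
from h import *
im=cv2.imread("pics/top0.png")
cv2.imwrite("pics/crop0.png",cv2.resize(im[135:345,130:350],None,fx=3.6,fy=2.85*1,interpolation=cv2.INTER_CUBIC) if 0 else cv2.resize(im[140:335,140:340],None,fx=3,fy=3,interpolation=cv2.INTER_CUBIC))
cv2.imwrite("pics/crop0b.png",cv2.resize(im[140:335,290:490],None,fx=3,fy=3,interpolation=cv2.INTER_CUBIC))
E
```

```text
(no output)
```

View pics/crop0.png

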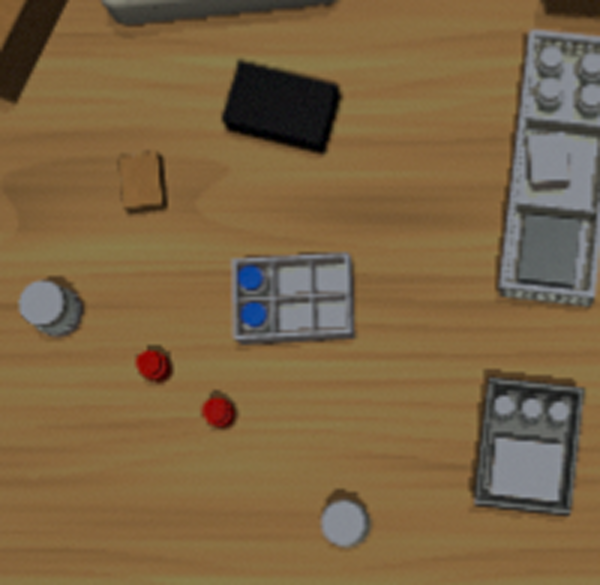

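View pics/crop0b.png

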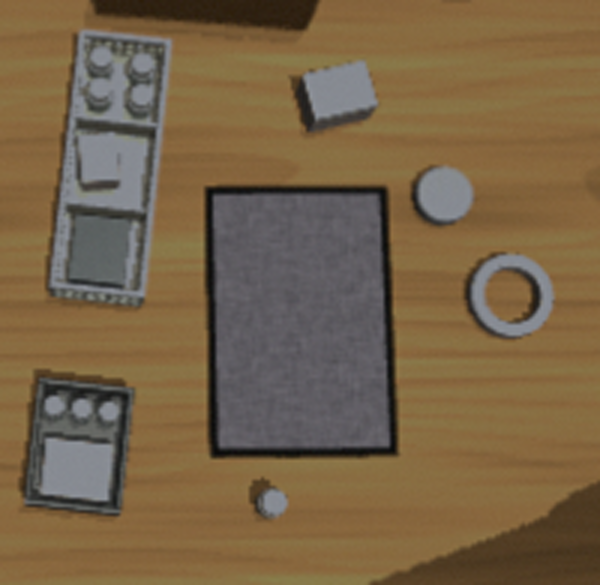

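```bash
cat > m.py <<'E'
from h import *
c=r.camera("top")
def P(x,y,z,ox): return onz(c,x/3+ox-0.33,y/3+140-0.33,z)[:2]
def show(n,pts,z,ox):
    W=np.array([P(x,y,z,ox) for x,y in pts]);print(n,W.round(4).tolist(),W.mean(0).round(4),[round(float(np.linalg.norm(W[i]-W[i-1])),4) for i in range(len(W))])
    return W
show("carton",[(232,258),(350,253),(354,334),(235,342)],.036,140)
show("bin",[(38,374),(133,384),(119,514),(25,504)],.048,290)
show("basket",[(79,30),(171,40),(140,300),(50,293)],.048,290)
show("mat",[(206,187),(386,187),(397,454),(212,456)],.001,290)
show("red",[(153,364),(218,410)],.046,140)
show("pill",[(42,303)],.06,140);show("oint",[(345,522)],.045,140);show("lone",[(271,502)],.046,290)
show("dark",[(238,62),(340,85),(326,148),(224,118)],.04,140)
show("tape",[(510,295)],.02,290);show("tin",[(443,194)],.022,290);show("whitebox",[(305,75),(360,62),(376,100),(315,122)],.045,290);show("swab",[(140,180)],.025,140)
E
python3 m.py
```

```text
carton [[0.6009, 0.2578], [0.6048, 0.1524], [0.5318, 0.1477], [0.5251, 0.2529]] [0.5656 0.2027] [0.0759, 0.1055, 0.0732, 0.1054]
bin [[0.4942, 0.0293], [0.485, -0.0532], [0.3729, -0.0399], [0.3819, 0.0406]] [ 0.4335 -0.0058] [0.1128, 0.083, 0.1128, 0.081]
basket [[0.8087, -0.0082], [0.7989, -0.0918], [0.5591, -0.0603], [0.5657, 0.0187]] [ 0.6831 -0.0354] [0.2445, 0.0841, 0.2419, 0.0792]
mat [[0.673, -0.1248], [0.6725, -0.292], [0.4258, -0.2915], [0.4255, -0.125]] [ 0.5492 -0.2083] [0.2475, 0.1671, 0.2467, 0.1665]
red [[0.5044, 0.3227], [0.4639, 0.2643]] [0.4842 0.2935] [0.0711, 0.0711]
pill [[0.5566, 0.4196]] [0.5566 0.4196] [0.0]
oint [[0.3671, 0.1523]] [0.3671 0.1523] [0.0]
lone [[0.3822, -0.1709]] [ 0.3822 -0.1709] [0.0]
dark [[0.7827, 0.2575], [0.76, 0.1637], [0.7007, 0.1752], [0.7296, 0.2685]] [0.7433 0.2162] [0.0543, 0.0965, 0.0604, 0.0976]
tape [[0.5668, -0.3967]] [ 0.5668 -0.3967] [0.0]
tin [[0.6605, -0.3397]] [ 0.6605 -0.3397] [0.0]
whitebox [[0.7664, -0.2133], [0.7788, -0.2641], [0.7426, -0.2771], [0.7219, -0.2207]] [ 0.7524 -0.2438] [0.0451, 0.0524, 0.0384, 0.0601]
swab [[0.6761, 0.3465]] [0.6761 0.3465] [0.0]
```

```bash
cat > g.py <<'E'
import sys
from h import *
from scipy.spatial.transform import Rotation as R
G=np.array([.526,-.0166]);GA=-.115
gx=np.array([np.cos(GA),np.sin(GA)]);gy=np.array([-gx[1],gx[0]])
def tog(p): d=np.array(p[:2])-G; return np.array([d@gx,d@gy])
def fromg(x,y): return G+x*gx+y*gy
def plan(x,y,z,a=1.4557):
    s=r.read_state();q=R.from_quat(s["eef_rot"])
    T=R.from_matrix(np.array([[np.cos(a),np.sin(a),0],[np.sin(a),-np.cos(a),0],[0,0,-1]]))
    d=q.inv().apply(np.array([x,y,z])-s["ee_pos"]);w=(q.inv()*T).as_rotvec()
    print("t",s["time"],"pos",s["ee_pos"].round(4),"gate",tog(s["ee_pos"]).round(4),"w",round(s["width"],4),"F",s["ft_force"].round(1),"\nshift",d.round(4),"turn",w.round(3))
if __name__=="__main__": plan(*map(float,sys.argv[1:]))
E
python3 g.py .636 .2005 .2
```

```text
t 0.15 pos [ 0.1952 -0.5934  0.2219] gate [-0.2624 -0.611 ] w 0.0869 F [0.2 1.1 0.7] 
shift [ 0.6668 -0.6164  0.0226] turn [-1.000e-03 -1.000e-03 -1.138e+00]
```

Request:
step_arm --increments '[[[0.033,-0.031,0],[0,0,-0.07]],[[0.066,-0.062,0],[0,0,-0.14]],[[0.1,-0.092,0],[0,0,-0.21]],[[0.133,-0.123,0],[0,0,-0.28]],[[0.167,-0.154,0],[0,0,-0.35]]]' --hand 1 --grip_force 10

```text
time: 0.65
ee_pos: [0.3061, -0.3932, 0.222]
eef_rot: [0.944, 0.329, -0.0, -0.001]
ft_force: [-0.3, -0.2, 0.5]
width: 0.055
```

```bash
python3 g.py .636 .2005 .2
```

```text
t 0.65 pos [ 0.3061 -0.3932  0.222 ] gate [-0.1752 -0.3994] w 0.055 F [-0.3 -0.2  0.5] 
shift [ 0.6274 -0.2602  0.0223] turn [-0.001 -0.    -0.785]
```

Request:
step_arm --increments '[[[0.042,-0.017,0],[0,0,-0.08]],[[0.084,-0.034,0],[0,0,-0.16]],[[0.126,-0.052,0],[0,0,-0.24]],[[0.168,-0.07,0],[0,0,-0.32]],[[0.21,-0.087,0],[0,0,-0.4]]]'

```text
time: 1.15
ee_pos: [0.417, -0.1928, 0.2221]
eef_rot: [0.859, 0.511, -0.0, -0.0]
ft_force: [1.1, -0.6, 0.2]
width: 0.0147
```

```bash
python3 g.py .636 .2005 .2
```

```text
t 1.15 pos [ 0.417  -0.1928  0.2221] gate [-0.0881 -0.1875] w 0.0147 F [ 1.1 -0.6  0.2] 
shift [0.4501 0.005  0.0221] turn [-0.001 -0.    -0.382]
```

Request:
step_arm --increments '[[[0.045,0,0],[0,0,-0.08]],[[0.09,0.001,0.0],[0,0,-0.16]],[[0.135,0.002,0.0],[0,0,-0.24]],[[0.18,0.002,0.0],[0,0,-0.32]],[[0.225,0.003,0.01],[0,0,-0.38]]]'

```text
time: 1.65
ee_pos: [0.5282, 0.0052, 0.2132]
eef_rot: [0.746, 0.666, 0.001, 0.001]
ft_force: [0.7, -0.2, -0.0]
width: 0.0006
```

```bash
python3 g.py .636 .2005 .12
```

```text
t 1.65 pos [0.5282 0.0052 0.2132] gate [-0.0004  0.0219] w 0.0006 F [ 0.7 -0.2 -0. ] 
shift [0.2063 0.0847 0.0933] turn [ 0.002 -0.     0.001]
```

Request:
step_arm --increments '[[[0.042,0.017,0.01],[0,0,0]],[[0.084,0.034,0.025],[0,0,0]],[[0.126,0.052,0.045],[0,0,0]],[[0.168,0.07,0.07],[0,0,0]],[[0.206,0.085,0.093],[0,0,0]]]'

```text
time: 2.15
ee_pos: [0.6371, 0.2015, 0.1189]
eef_rot: [0.747, 0.665, 0.0, 0.001]
ft_force: [1.3, -0.6, 1.5]
width: 0.0003
```

```bash
python3 g.py .636 .2005 .015; python3 - <<'E'
from h import *
c=r.camera("top");cv2.imwrite("pics/t1.png",c["pixels"][100:340,130:450].repeat(2,0).repeat(2,1))
E
```

```text
t 2.15 pos [0.6371 0.2015 0.1189] gate [0.0853 0.2294] w 0.0003 F [ 1.3 -0.6  1.5] 
shift [-0.0011 -0.0011  0.1039] turn [0.002 0.    0.   ]
```

View pics/t1.png

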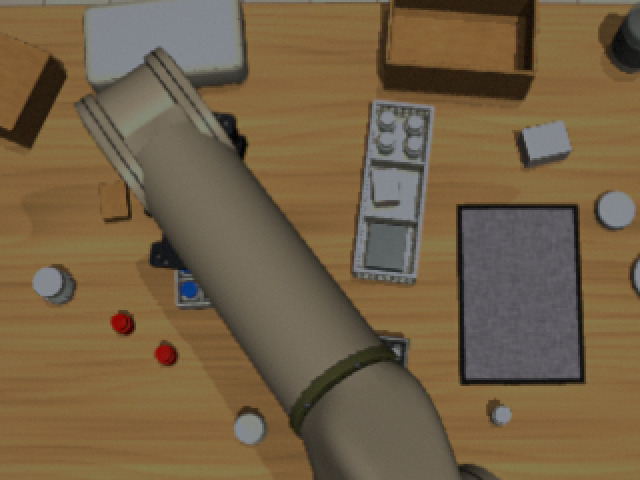

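Request:
step_arm --increments '[[[0,0,0.02],[0,0,0]],[[0,0,0.045],[0,0,0]],[[0,0,0.07],[0,0,0]],[[0,0,0.09],[0,0,0]],[[0,0,0.104],[0,0,0]]]'

```text
time: 2.7
ee_pos: [0.6337, 0.2084, 0.0071]
eef_rot: [0.744, 0.668, -0.002, -0.003]
ft_force: [1.2, -0.3, 0.6]
width: 0.0007
```

```bash
python3 - <<'E'
from h import *
c=r.camera("side");cv2.imwrite("pics/s1.png",cv2.resize(c["pixels"][180:400,150:420],None,fx=2.7,fy=2.7,interpolation=cv2.INTER_CUBIC))
E
```

```text
(no output)
```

View pics/s1.png

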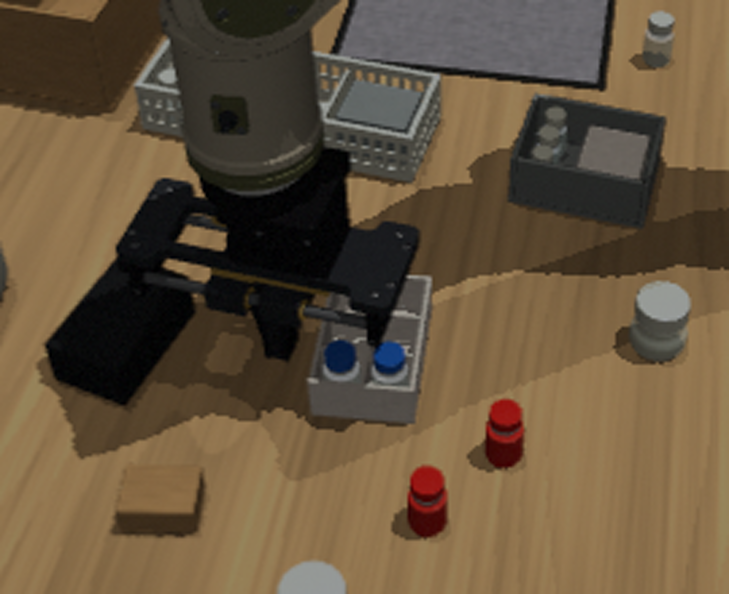

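```bash
python3 g.py .635 .2005 .02
```

```text
t 2.75 pos [0.6329 0.208  0.0053] gate [0.0804 0.2354] w 0.0007 F [-2.5 -1.3 -2. ] 
shift [-0.0072  0.0028 -0.0147] turn [-0.009 -0.001  0.007]
```

Request:
step_arm --increments '[[[-0.004,0.002,-0.014],[0,0,0]],[[-0.007,0.003,-0.015],[0,0,0]],[[-0.007,0.003,-0.015],[-0.009,0,0.007]]]'

```text
time: 3.05
ee_pos: [0.637, 0.1999, 0.0223]
eef_rot: [0.747, 0.664, 0.002, 0.001]
ft_force: [-0.7, 0.2, 0.1]
width: 0.0001
```

```bash
python3 g.py .62 .2025 .02
```

```text
t 3.05 pos [0.637  0.1999 0.0223] gate [0.0854 0.2278] w 0.0001 F [-0.7  0.2  0.1] 
shift [ 0.0006 -0.0172  0.0022] turn [ 0.003 -0.001 -0.002]
```

Request:
step_arm --increments '[[[0,-0.005,0.001],[0,0,0]],[[0,-0.01,0.002],[0,0,0]],[[0,-0.014,0.003],[0,0,0]],[[0,-0.018,0.003],[0,0,0]],[[0,-0.022,0.003],[0,0,0]]]'

```text
time: 3.55
ee_pos: [0.6147, 0.2027, 0.0192]
eef_rot: [0.747, 0.665, 0.002, 0.001]
ft_force: [0.5, 0.5, -0.7]
width: 0.0002
```

```bash
python3 g.py .62 .2025 .02;python3 - <<'E'
from h import *
c=r.camera("side");cv2.imwrite("pics/s2.png",cv2.resize(c["pixels"][220:380,230:400],None,fx=3.5,fy=3.5,interpolation=cv2.INTER_CUBIC))
E
```

```text
t 3.55 pos [0.6147 0.2027 0.0192] gate [0.0629 0.228 ] w 0.0002 F [ 0.5  0.5 -0.7] 
shift [ 0.0005  0.0053 -0.0008] turn [ 0.003 -0.001 -0.002]
```

View pics/s2.png

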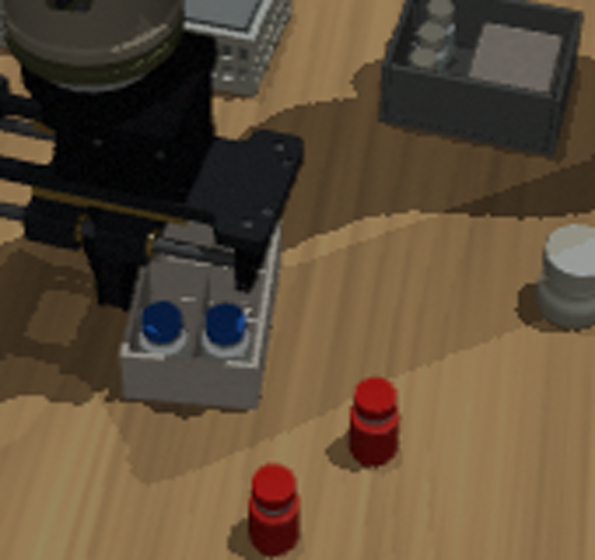

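```bash
cat > sc.py <<'E'
from g import *
def side(pts,z,ox,oy,f):
    c=r.camera("side") if 0 else None
import json
def meas(c,pts,ox,oy,f):
    for x,y,z in pts:
        p=onz(c,(x+.5)/f-.5+ox,(y+.5)/f-.5+oy,z);print(z,p[:2].round(4),"gate",tog(p).round(4))
E
python3 - <<'E'
from sc import *
c=r.camera("side")
meas(c,[(123,355,.036),(262,364,.036),(126,401,0),(252,408,0),(162,308,.049),(225,310,.049)],230,220,3.5)
im=cv2.imread("pics/side0.png");cv2.imwrite("pics/s0c.png",cv2.resize(im[220:380,230:400],None,fx=3.5,fy=3.5,interpolation=cv2.INTER_CUBIC))
E
```

```text
0.036 [0.6002 0.2542] gate [0.0427 0.2775]
0.036 [0.5278 0.2483] gate [-0.0286  0.2634]
0 [0.6003 0.2568] gate [0.0425 0.2802]
0 [0.5332 0.2505] gate [-0.0235  0.2662]
0.049 [0.584  0.2307] gate [0.0293 0.2523]
0.049 [0.5512 0.2267] gate [-0.0029  0.2445]
```

View pics/s0c.png

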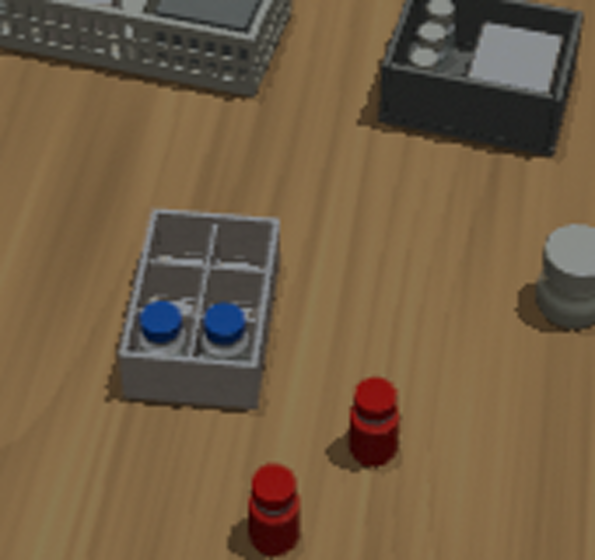

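Request:
step_arm --increments '[[[0,-0.003,0],[0,0,0]],[[0,-0.006,0],[0,0,0]],[[0,-0.009,0],[0,0,0]],[[0,-0.012,0],[0,0,0]],[[0,-0.012,0],[0,0,0]]]'

```text
time: 4.15
ee_pos: [0.6022, 0.2043, 0.0192]
eef_rot: [0.747, 0.665, 0.001, 0.001]
ft_force: [-0.2, -0.6, -0.5]
width: 0.0008
```

```bash
python3 g.py .62 .2025 .02;python3 - <<'E'
from h import *
c=r.camera("side");cv2.imwrite("pics/s3.png",cv2.resize(c["pixels"][220:380,230:400],None,fx=3.5,fy=3.5,interpolation=cv2.INTER_CUBIC))
E
```

```text
t 4.15 pos [0.6022 0.2043 0.0192] gate [0.0503 0.2282] w 0.0008 F [-0.2 -0.6 -0.5] 
shift [ 0.0003  0.0179 -0.0007] turn [ 0.003 -0.001 -0.001]
```

View pics/s3.png

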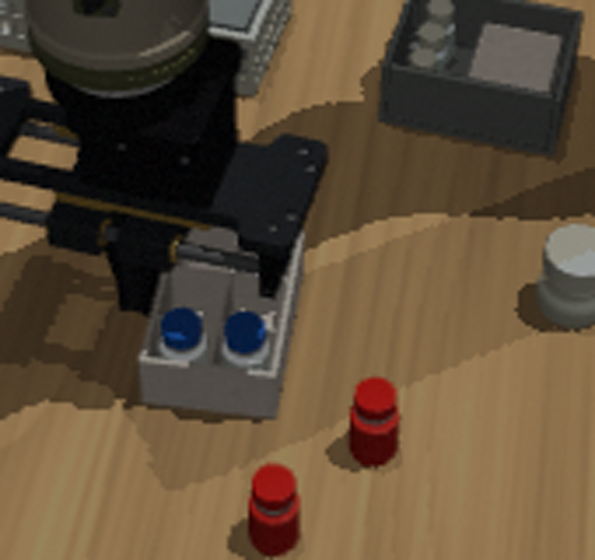

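```bash
python3 - <<'E'
from sc import *
c=r.camera("side")
meas(c,[(141,357,.036),(280,371,.036),(145,403,0),(273,415,0),(181,315,.049),(245,317,.049)],230,220,3.5)
print()
meas(c,[(152,211,.036),(279,219,.036),(262,360,.036),(123,355,.036)],230,220,3.5)
E
```

```text
0.036 [0.5907 0.254 ] gate [0.0332 0.2762]
0.036 [0.5178 0.2512] gate [-0.0389  0.2651]
0 [0.5901 0.2565] gate [0.0323 0.2786]
0 [0.5214 0.2532] gate [-0.0355  0.2675]
0.049 [0.5732 0.2336] gate [0.0182 0.254 ]
0.049 [0.54   0.2296] gate [-0.0144  0.2461]

0.036 [0.6076 0.1529] gate [0.0616 0.1777]
0.036 [0.536  0.1473] gate [-0.0088  0.164 ]
0.036 [0.5282 0.2458] gate [-0.0279  0.2609]
0.036 [0.6002 0.2542] gate [0.0427 0.2775]
```

```bash
python3 - <<'E'
from sc import *
im=cv2.imread("pics/side0.png");cv2.imwrite("pics/s0g.png",cv2.resize(im[185:275,260:410],None,fx=5,fy=5,interpolation=cv2.INTER_CUBIC))
E
```

```text
(no output)
```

View pics/s0g.png

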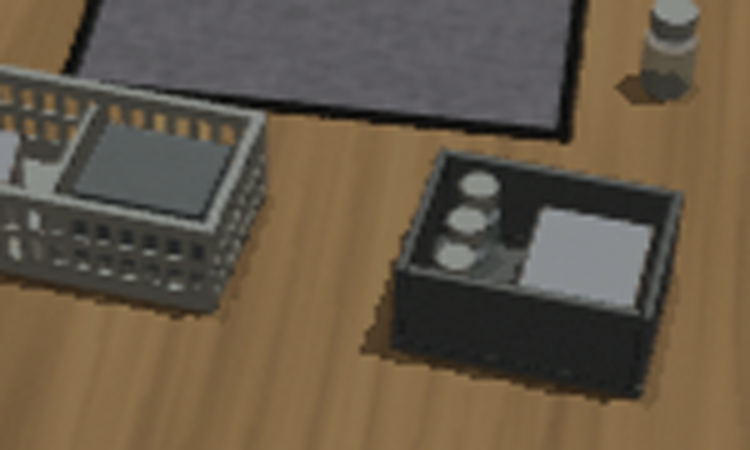

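Request:
step_arm --increments '[[[0,-0.003,0],[0,0,0]],[[0,-0.006,0],[0,0,0]],[[0,-0.006,0],[0,0,0]]]'

```text
time: 4.55
ee_pos: [0.5961, 0.205, 0.0192]
eef_rot: [0.747, 0.665, 0.001, 0.001]
ft_force: [-0.8, -0.3, 0.2]
width: 0.0003
```

```bash
python3 - <<'E'
from sc import *
c=r.camera("side")
meas(c,[(266,112,.048),(213,234,.048),(212,313,0),(441,150,.048),(397,268,.048),(395,349,0)],260,185,5)
cv2.imwrite("pics/s4.png",cv2.resize(c["pixels"][220:380,230:400],None,fx=3.5,fy=3.5,interpolation=cv2.INTER_CUBIC))
E
```

```text
0.048 [ 0.5648 -0.0686] gate [ 0.0445 -0.0472]
0.048 [0.5738 0.0163] gate [0.0437 0.0382]
0 [0.5752 0.0154] gate [0.0452 0.0374]
0.048 [ 0.4837 -0.055 ] gate [-0.0376 -0.043 ]
0.048 [0.4933 0.0248] gate [-0.0372  0.0374]
0 [0.4926 0.0247] gate [-0.0379  0.0372]
```

View pics/s4.png

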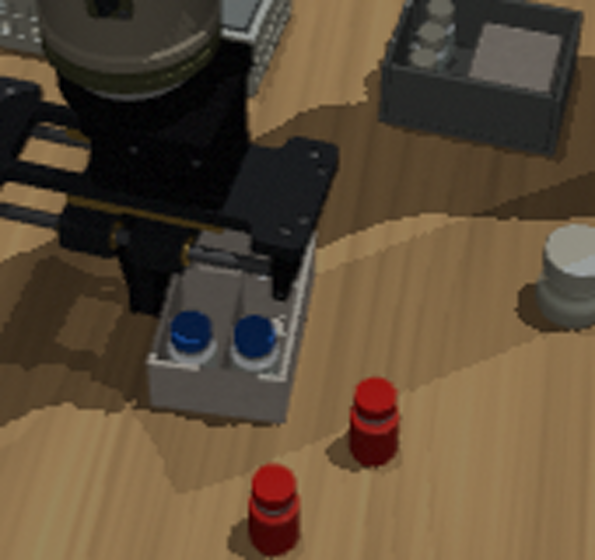

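```bash
python3 - <<'E'
from sc import *
c=r.camera("side")
meas(c,[(150,364,.036),(289,380,.036),(151,406,0),(283,422,0),(191,318,.049),(255,323,.049)],230,220,3.5)
E
python3 g.py .66 .23 .1
```

```text
0.036 [0.5851 0.2577] gate [0.0272 0.2792]
0.036 [0.5123 0.2562] gate [-0.0449  0.2694]
0 [0.5865 0.2579] gate [0.0286 0.2796]
0 [0.5155 0.2567] gate [-0.0418  0.2703]
0.049 [0.5677 0.2348] gate [0.0125 0.2545]
0.049 [0.5341 0.2326] gate [-0.0205  0.2485]
t 4.65 pos [0.5964 0.2049 0.0192] gate [0.0445 0.2282] w 0.0008 F [ 1.3 -0.2 -0.4] 
shift [ 0.0324  0.0605 -0.0807] turn [ 0.002 -0.001 -0.001]
```

Request:
step_arm --increments '[[[0,0.01,0],[0,0,0]],[[0,0.025,0],[0,0,0]],[[0,0.03,-0.02],[0,0,0]],[[0,0.03,-0.05],[0,0,0]],[[0.01,0.03,-0.085],[0,0,0]]]'

```text
time: 5.15
ee_pos: [0.6277, 0.2092, 0.1041]
eef_rot: [0.748, 0.664, 0.0, 0.0]
ft_force: [-0.0, -0.8, -0.4]
width: 0.0006
```

```bash
python3 -c "
from g import *
p=fromg(0.0,.31);print(p);plan(p[0],p[1],.10)"
```

```text
[0.56157147 0.29135238]
t 5.15 pos [0.6277 0.2092 0.1041] gate [0.0751 0.2359] w 0.0006 F [-0.  -0.8 -0.4] 
shift [ 0.0738 -0.0754  0.004 ] turn [ 0.001  0.    -0.004]
```

Request:
step_arm --increments '[[[0.03,-0.02,0],[0,0,0]],[[0.06,-0.04,0.0],[0,0,0]],[[0.074,-0.06,0.0],[0,0,0]],[[0.074,-0.075,0.0],[0,0,0]],[[0.074,-0.075,0.0],[0,0,-0.004]]]' --hand 0.17

```text
time: 5.65
ee_pos: [0.5607, 0.293, 0.1042]
eef_rot: [0.746, 0.666, 0.0, 0.0]
ft_force: [-0.5, 0.0, 0.1]
width: 0.0313
```

```bash
python3 -c "
from g import *
p=fromg(0.0,.31);plan(p[0],p[1],.02)
c=r.camera('top');cv2.imwrite('pics/t2.png',cv2.resize(c['pixels'][140:335,140:340],None,fx=3,fy=3,interpolation=cv2.INTER_CUBIC))"
```

```text
t 5.65 pos [0.5607 0.293  0.1042] gate [-0.001   0.3115] w 0.0313 F [-0.5  0.   0.1] 
shift [-0.0015  0.001   0.0842] turn [0.    0.    0.003]
```

View pics/t2.png

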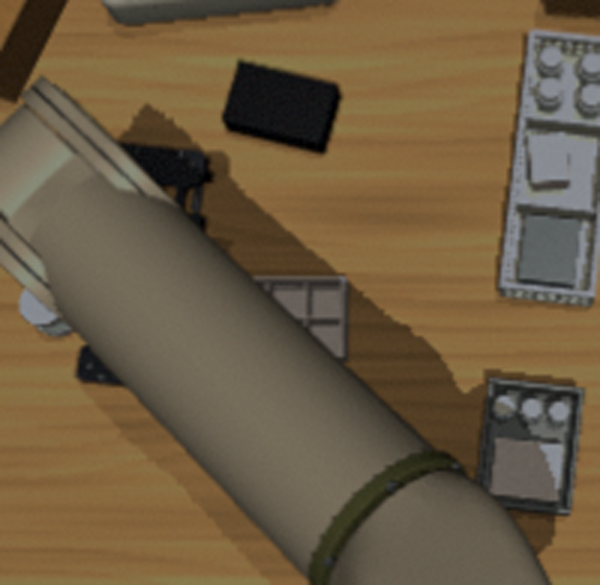

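```bash
cat >> sc.py <<'E'
def mtop(c,pts,ox,oy,f=3): meas(c,pts,ox,oy,f)
E
python3 -c "
from sc import *
c=r.camera('top');meas(c,[(347,276,.036),(347,360,.036),(262,277,.036)],140,140,3)"
```

```text
0.036 [0.584  0.1548] gate [0.0379 0.1769]
0.036 [0.5087 0.1536] gate [-0.0367  0.1671]
0.036 [0.5835 0.2305] gate [0.0287 0.2521]
```

Request:
step_arm --increments '[[[0,0,0.02],[0,0,0]],[[0,0,0.04],[0,0,0]],[[0,0,0.06],[0,0,0]],[[0,0,0.075],[0,0,0]],[[0,0,0.08],[0,0,0]]]'

```text
time: 6.25
ee_pos: [0.5633, 0.2896, 0.0222]
eef_rot: [0.747, 0.665, -0.001, 0.0]
ft_force: [0.9, -0.6, -0.2]
width: 0.0363
```

```bash
python3 -c "
from g import *
p=fromg(0.0,.29);plan(p[0],p[1],.02)"
```

```text
t 6.25 pos [0.5633 0.2896 0.0222] gate [0.002  0.3085] w 0.0363 F [ 0.9 -0.6 -0.2] 
shift [-0.0185 -0.0019  0.0023] turn [-0.     0.002 -0.002]
```

Request:
step_arm --increments '[[[-0.004,-0.004,0.001],[0,0,-0.03]],[[-0.007,-0.009,0.002],[0,0,-0.06]],[[-0.008,-0.014,0.002],[0,0,-0.1]],[[-0.008,-0.018,0.002],[0,0,-0.12]],[[-0.008,-0.018,0.002],[0,0,-0.12]]]'

```text
time: 6.75
ee_pos: [0.5443, 0.284, 0.021]
eef_rot: [0.706, 0.709, -0.001, 0.001]
ft_force: [0.3, -0.0, -0.2]
width: 0.036
```

```bash
python3 -c "
from g import *
p=fromg(-0.0165,.30);plan(p[0],p[1],.02,1.4557+.12)
c=r.camera('side');cv2.imwrite('pics/s5.png',cv2.resize(c['pixels'][220:380,230:400],None,fx=3.5,fy=3.5,interpolation=cv2.INTER_CUBIC))"
```

```text
t 6.75 pos [0.5443 0.284  0.021 ] gate [-0.0164  0.3007] w 0.036 F [ 0.3 -0.  -0.2] 
shift [-0.0007 -0.0002  0.001 ] turn [ 0.     0.002 -0.   ]
```

View pics/s5.png

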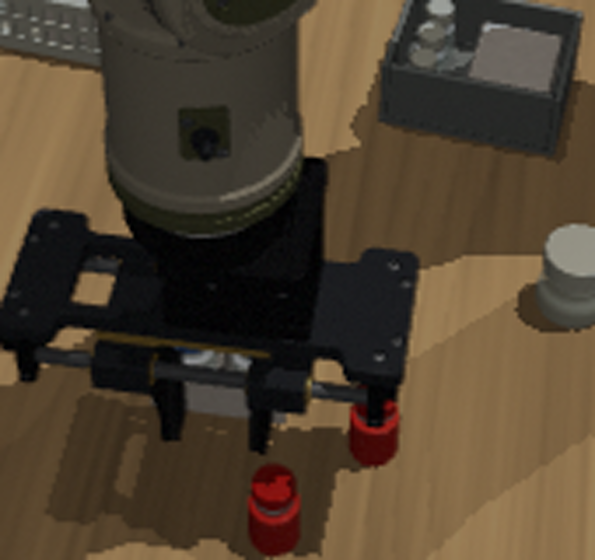

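Request:
step_arm --increments '[[[-0.004,0,0],[0,0,0]],[[-0.008,0,0],[0,0,0]],[[-0.012,0,0],[0,0,0]],[[-0.016,0,0],[0,0,0]],[[-0.02,0,0],[0,0,0]]]'

```text
time: 7.3
ee_pos: [0.5447, 0.2636, 0.0209]
eef_rot: [0.706, 0.708, -0.0, 0.001]
ft_force: [0.5, 1.2, 0.2]
width: 0.0362
```

Request:
step_arm --increments '[[[-0.005,0,0],[0,0,0]],[[-0.01,0,0],[0,0,0]],[[-0.015,0,0],[0,0,0]],[[-0.02,0,0],[0,0,0]],[[-0.025,0,0],[0,0,0]]]'

```text
time: 7.8
ee_pos: [0.5448, 0.2381, 0.0209]
eef_rot: [0.706, 0.708, -0.0, 0.001]
ft_force: [0.7, 0.4, -0.5]
width: 0.0359
```

```bash
python3 -c "
from g import *
p=fromg(-0.01,.25);plan(p[0],p[1],.02,1.4557+.12)
c=r.camera('top');cv2.imwrite('pics/t3.png',cv2.resize(c['pixels'][140:335,160:360],None,fx=3,fy=3,interpolation=cv2.INTER_CUBIC))"
```

```text
t 7.8 pos [0.5448 0.2381 0.0209] gate [-0.0105  0.2551] w 0.0359 F [ 0.7  0.4 -0.5] 
shift [-0.0052 -0.0001  0.0009] turn [ 0.     0.002 -0.002]
```

View pics/t3.png

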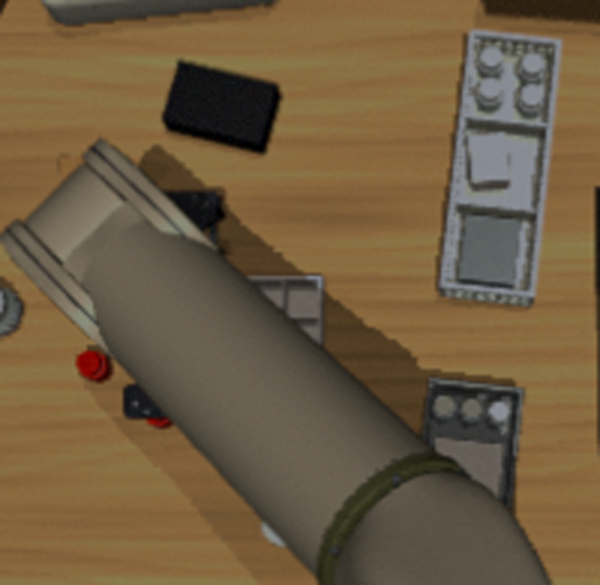

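```bash
python3 -c "
from sc import *
c=r.camera('top');meas(c,[(323,276,.036),(323,342,.036),(250,275,.036)],160,140,3)
c=r.camera('side');cv2.imwrite('pics/s6.png',cv2.resize(c['pixels'][180:360,230:420],None,fx=3.5,fy=3.3,interpolation=cv2.INTER_CUBIC))"
```

```text
0.036 [0.5838 0.1227] gate [0.0414 0.145 ]
0.036 [0.5246 0.1221] gate [-0.0173  0.1376]
0.036 [0.585  0.1877] gate [0.0352 0.2097]
```

View pics/s6.png

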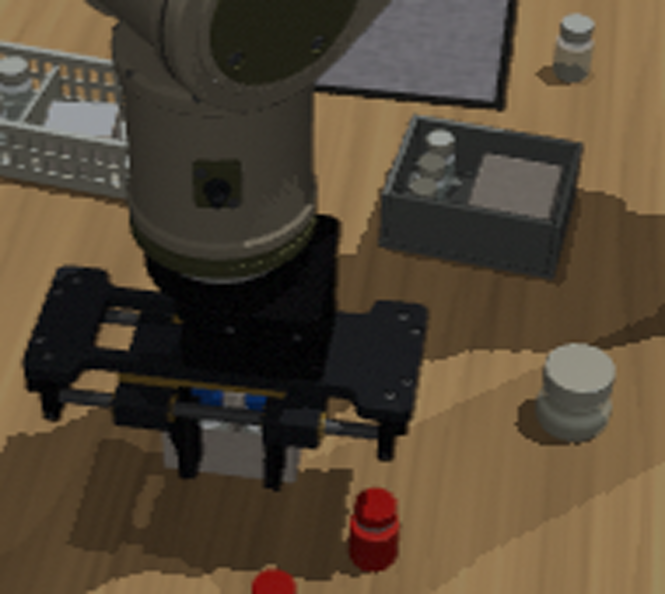

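Request:
step_arm --increments '[[[-0.005,0,0],[0,0,0]],[[-0.01,0,0],[0,0,0]],[[-0.015,0,0],[0,0,0]]]'

```text
time: 8.25
ee_pos: [0.545, 0.2228, 0.0211]
eef_rot: [0.706, 0.708, -0.0, 0.001]
ft_force: [0.7, 1.0, 1.3]
width: 0.036
```

```bash
python3 -c "
from g import *
p=fromg(-0.003,.21);plan(p[0],p[1],.02,1.4557+.06)"
```

```text
t 8.25 pos [0.545  0.2228 0.0211] gate [-0.0085  0.24  ] w 0.036 F [0.7 1.  1.3] 
shift [-0.0304  0.002   0.0011] turn [0.001 0.002 0.058]
```

Request:
step_arm --increments '[[[-0.006,0.0,0],[0,0,0.012]],[[-0.012,0.001,0],[0,0,0.024]],[[-0.018,0.001,0],[0,0,0.036]],[[-0.024,0.002,0.001],[0,0,0.048]],[[-0.03,0.002,0.001],[0,0,0.06]]]'

```text
time: 8.75
ee_pos: [0.5473, 0.1923, 0.0201]
eef_rot: [0.727, 0.686, -0.0, 0.001]
ft_force: [-0.4, 1.6, 0.9]
width: 0.0359
```

```bash
python3 -c "
from sc import *
p=fromg(0.00,.18);plan(p[0],p[1],.02,1.4557)
c=r.camera('top');cv2.imwrite('pics/t4.png',cv2.resize(c['pixels'][180:330,220:370],None,fx=4,fy=4,interpolation=cv2.INTER_CUBIC))"
```

```text
t 8.75 pos [0.5473 0.1923 0.0201] gate [-0.0028  0.21  ] w 0.0359 F [-0.4  1.6  0.9] 
shift [-0.0301  0.0011  0.0001] turn [0.001 0.001 0.057]
```

View pics/t4.png

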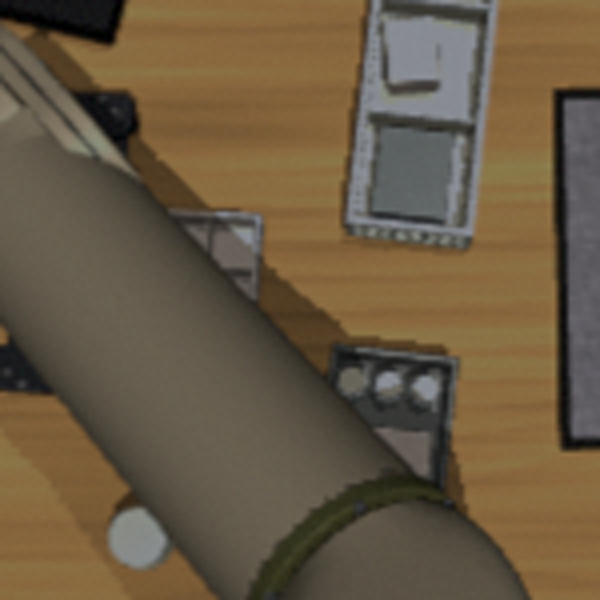

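```bash
python3 -c "
from sc import *
c=r.camera('top');meas(c,[(263,213,.036),(259,296,.036),(175,210,.036)],220,180,4);print()
meas(c,[(346,228,.048),(333,346,.048)],220,180,4)"
```

```text
0.036 [0.5803 0.0746] gate [0.0434 0.0969]
0.036 [0.5245 0.077 ] gate [-0.0123  0.0928]
0.036 [0.5826 0.1333] gate [0.039  0.1554]

0.048 [0.5676 0.0193] gate [0.0372 0.0404]
0.048 [0.4895 0.0279] gate [-0.0414  0.04  ]
```

Request:
step_arm --increments '[[[-0.006,0.0,0],[0,0,0.012]],[[-0.012,0.001,0],[0,0,0.024]],[[-0.018,0.001,0],[0,0,0.036]],[[-0.024,0.001,0],[0,0,0.048]],[[-0.03,0.001,0.0],[0,0,0.058]]]'

```text
time: 9.35
ee_pos: [0.5464, 0.1607, 0.02]
eef_rot: [0.748, 0.664, -0.001, 0.001]
ft_force: [0.4, 1.2, -0.6]
width: 0.0362
```

```bash
python3 -c "
from sc import *
p=fromg(0.00,.16);plan(p[0],p[1],.02,1.4557)
c=r.camera('top');cv2.imwrite('pics/t5.png',cv2.resize(c['pixels'][180:330,220:370],None,fx=4,fy=4,interpolation=cv2.INTER_CUBIC))"
```

```text
t 9.35 pos [0.5464 0.1607 0.02  ] gate [-0.      0.1785] w 0.0362 F [ 0.4  1.2 -0.6] 
shift [-0.0185  0.0001  0.0001] turn [ 0.     0.003 -0.003]
```

View pics/t5.png

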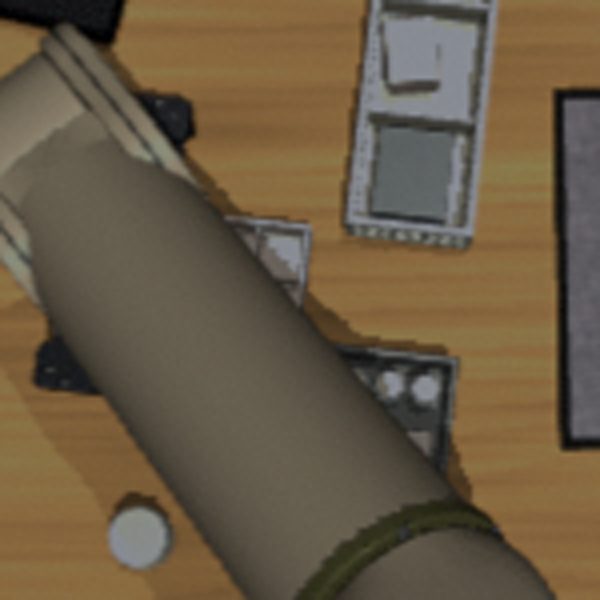

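```bash
python3 -c "
from sc import *
c=r.camera('top');meas(c,[(312,225,.036),(300,303,.036),(226,214,.036)],220,180,4)
c=r.camera('side');cv2.imwrite('pics/s7.png',cv2.resize(c['pixels'][170:340,240:410],None,fx=3.5,fy=3.5,interpolation=cv2.INTER_CUBIC))"
```

```text
0.036 [0.572 0.042] gate [0.039  0.0635]
0.036 [0.5196 0.0499] gate [-0.0139  0.0653]
0.036 [0.5797 0.0993] gate [0.0401 0.1213]
```

View pics/s7.png

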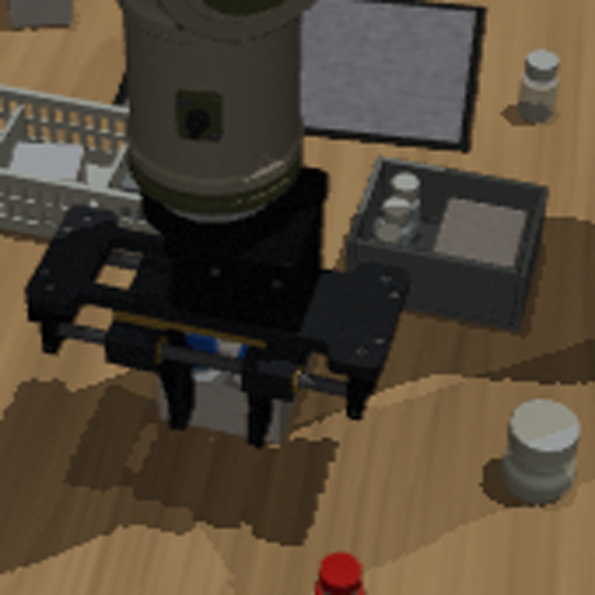

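```bash
python3 -c "
from sc import *
c=r.camera('side');cv2.imwrite('pics/s8.png',cv2.resize(c['pixels'][255:310,270:340],None,fx=9,fy=9,interpolation=cv2.INTER_CUBIC))
c=r.camera('top');cv2.imwrite('pics/t6.png',cv2.resize(c['pixels'][215:285,270:350],None,fx=8,fy=8,interpolation=cv2.INTER_CUBIC))"
```

```text
(no output)
```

View pics/s8.png

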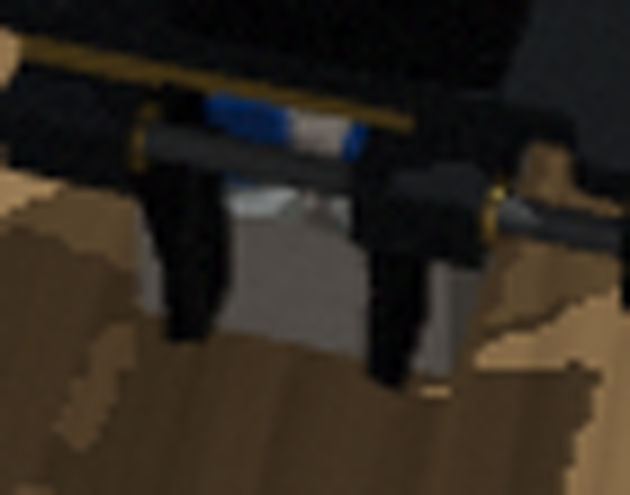

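View pics/t6.png

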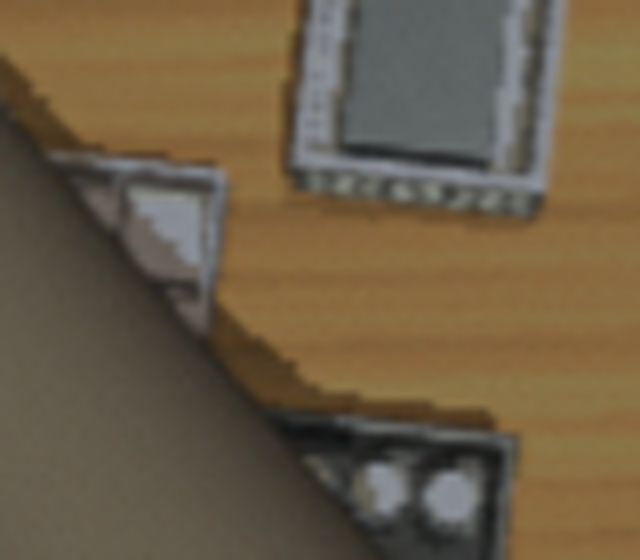

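```bash
python3 -c "
from sc import *
c=r.camera('top');meas(c,[(228,170,.036),(50,150,.036),(195,288,.03),(290,175,.048),(542,190,.048),(292,190,0),(530,215,0),(270,408,.048),(518,436,.048)],270,215,8)
print()
c=r.camera('side');meas(c,[(138,313,0),(452,375,0),(165,340,0.012)],270,255,9)
"
```

```text
0.036 [0.5721 0.0408] gate [0.0392 0.0624]
0.036 [0.5792 0.1001] gate [0.0395 0.122 ]
0.03 [0.5335 0.052 ] gate [-0.0005  0.069 ]
0.048 [0.5681 0.0201] gate [0.0376 0.0413]
0.048 [ 0.5627 -0.0629] gate [ 0.0417 -0.0418]
0 [0.5718 0.0201] gate [0.0413 0.0417]
0 [ 0.5627 -0.061 ] gate [ 0.0416 -0.0399]
0.048 [0.4909 0.0268] gate [-0.0398  0.0391]
0.048 [ 0.4813 -0.054 ] gate [-0.0401 -0.0422]

0 [0.5874 0.1423] gate [0.0428 0.1649]
0 [0.5148 0.1489] gate [-0.0301  0.1632]
0.012 [0.5774 0.1594] gate [0.0308 0.1807]
```

Request:
step_arm --increments '[[[-0.005,-0.0008,0],[0,0,0]],[[-0.01,-0.0016,0],[0,0,0]],[[-0.014,-0.0022,0],[0,0,0]],[[-0.018,-0.0028,0],[0,0,0]]]'

```text
time: 10.1
ee_pos: [0.5415, 0.1436, 0.0201]
eef_rot: [0.747, 0.665, -0.001, 0.001]
ft_force: [-0.0, 0.7, 0.4]
width: 0.0364
```

```bash
python3 -c "
from sc import *
p=fromg(-0.003,.14);plan(p[0],p[1],.02,1.4557)
c=r.camera('top');cv2.imwrite('pics/t7.png',cv2.resize(c['pixels'][215:285,270:350],None,fx=8,fy=8,interpolation=cv2.INTER_CUBIC))"
```

```text
t 10.1 pos [0.5415 0.1436 0.0201] gate [-0.003   0.1609] w 0.0364 F [-0.   0.7  0.4] 
shift [-0.0209  0.      0.0002] turn [ 0.001  0.002 -0.002]
```

View pics/t7.png

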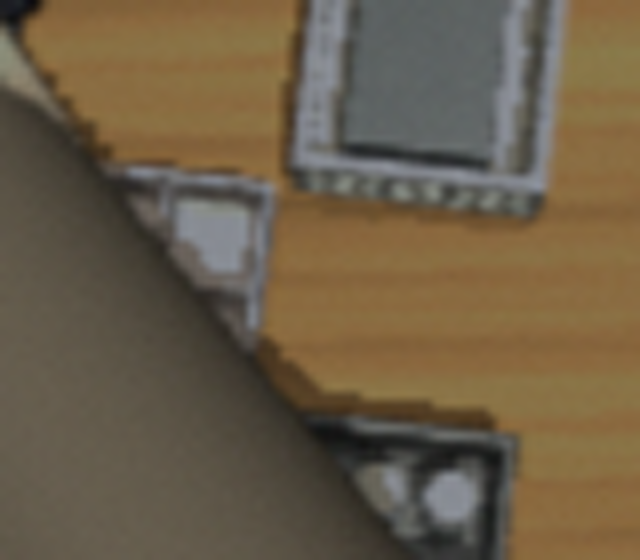

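```bash
python3 -c "
from sc import *
c=r.camera('top');meas(c,[(273,185,.036),(110,162,.036)],270,215,8)
"
```

```text
0.036 [0.567  0.0259] gate [0.0359 0.0469]
0.036 [0.5751 0.0801] gate [0.0376 0.1017]
```

Request:
step_arm --increments '[[[-0.005,0,0],[0,0,0]],[[-0.01,0,0],[0,0,0]],[[-0.015,0,0],[0,0,0]],[[-0.02,0,0],[0,0,0]],[[-0.025,0,0],[0,0,0]]]'

```text
time: 10.7
ee_pos: [0.5385, 0.1177, 0.0201]
eef_rot: [0.748, 0.664, -0.001, 0.001]
ft_force: [0.3, 1.6, 0.0]
width: 0.0362
```

```bash
python3 -c "
from sc import *
p=fromg(-0.003,.11);plan(p[0],p[1],.02,1.4557)
c=r.camera('top');cv2.imwrite('pics/t8.png',cv2.resize(c['pixels'][215:285,270:350],None,fx=8,fy=8,interpolation=cv2.INTER_CUBIC))"
```

```text
t 10.7 pos [0.5385 0.1177 0.0201] gate [-0.003   0.1349] w 0.0362 F [0.3 1.6 0. ] 
shift [-0.0249  0.      0.0002] turn [ 0.     0.003 -0.003]
```

View pics/t8.png

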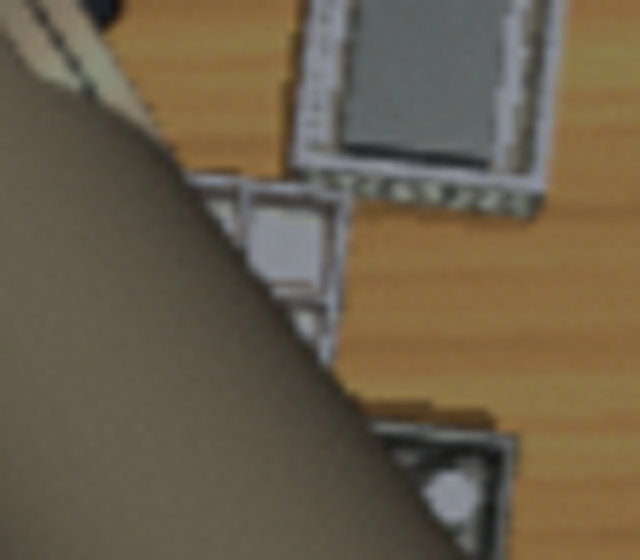

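Request:
step_arm --increments '[[[-0.005,-0.0002,0],[0,0,0]],[[-0.01,-0.0004,0],[0,0,0]],[[-0.015,-0.0006,0],[0,0,0]],[[-0.02,-0.0008,0],[0,0,0]],[[-0.025,-0.001,0],[0,0,0]]]'

```text
time: 11.25
ee_pos: [0.5344, 0.0915, 0.02]
eef_rot: [0.748, 0.664, -0.001, 0.001]
ft_force: [-0.2, 0.9, 0.5]
width: 0.0358
```

Request:
step_arm --increments '[[[-0.005,0,0],[0,0,0]],[[-0.01,0,0],[0,0,0]],[[-0.015,0,0],[0,0,0]],[[-0.02,0,0],[0,0,0]],[[-0.025,0,0],[0,0,0]]]'

```text
time: 11.75
ee_pos: [0.5313, 0.0662, 0.0201]
eef_rot: [0.748, 0.664, -0.001, 0.001]
ft_force: [0.2, 0.8, -0.5]
width: 0.0361
```

```bash
python3 -c "
from sc import *
p=fromg(-0.004,.06);plan(p[0],p[1],.02,1.4557)
c=r.camera('top');cv2.imwrite('pics/t9.png',cv2.resize(c['pixels'][205:285,270:370],None,fx=7,fy=7,interpolation=cv2.INTER_CUBIC))"
```

```text
t 11.75 pos [0.5313 0.0662 0.0201] gate [-0.0042  0.0828] w 0.0361 F [ 0.2  0.8 -0.5] 
shift [-0.0228  0.0003  0.0002] turn [-0.     0.004 -0.004]
```

View pics/t9.png

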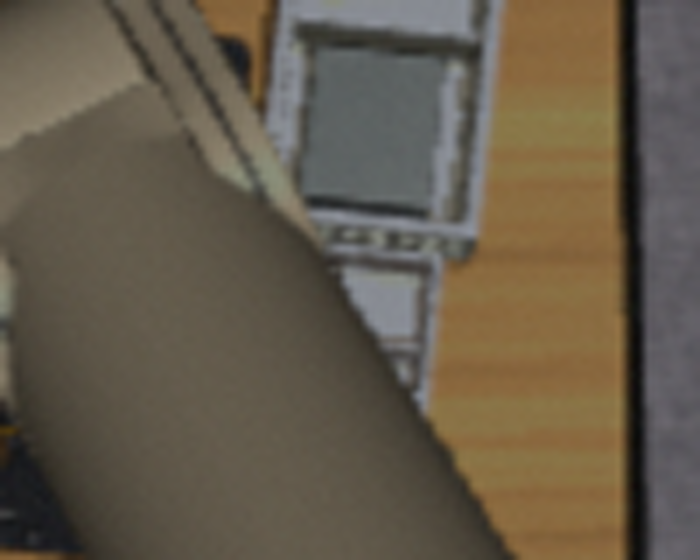

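Request:
step_arm --increments '[[[-0.004,0,0],[0,0,0]],[[-0.009,0.0003,0],[0,0,0]],[[-0.014,0.0006,0],[0,0,0]],[[-0.019,0.0008,0],[0,0,0]],[[-0.024,0.001,0],[0,0,0]]]' --hand 0.36

```text
time: 12.3
ee_pos: [0.5295, 0.0409, 0.0202]
eef_rot: [0.748, 0.664, -0.002, 0.001]
ft_force: [1.5, 1.4, 0.4]
width: 0.0283
```

```bash
python3 -c "
from sc import *
p=fromg(-0.002,.035);plan(p[0],p[1],.02,1.4557)
c=r.camera('top');cv2.imwrite('pics/t10.png',cv2.resize(c['pixels'][205:285,280:380],None,fx=7,fy=7,interpolation=cv2.INTER_CUBIC))
c=r.camera('side');cv2.imwrite('pics/s10.png',cv2.resize(c['pixels'][150:320,240:410],None,fx=3.5,fy=3.5,interpolation=cv2.INTER_CUBIC))"
```

```text
t 12.3 pos [0.5295 0.0409 0.0202] gate [-0.0031  0.0575] w 0.0283 F [1.5 1.4 0.4] 
shift [-0.0225  0.0012  0.0003] turn [-0.     0.004 -0.005]
```

View pics/t10.png

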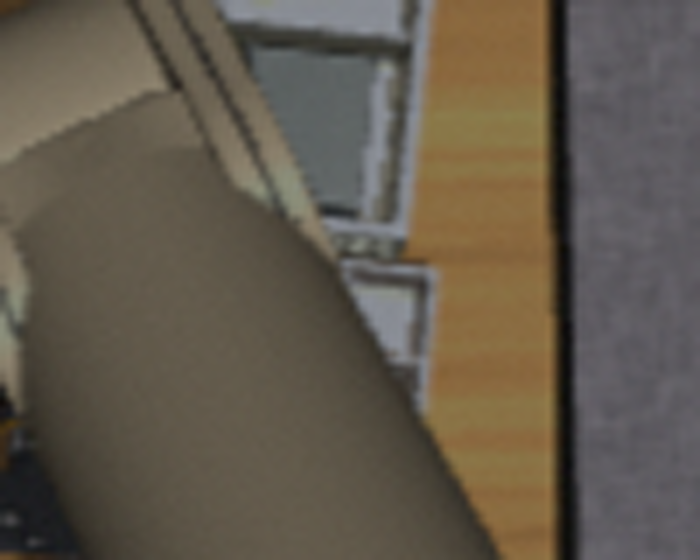

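View pics/s10.png

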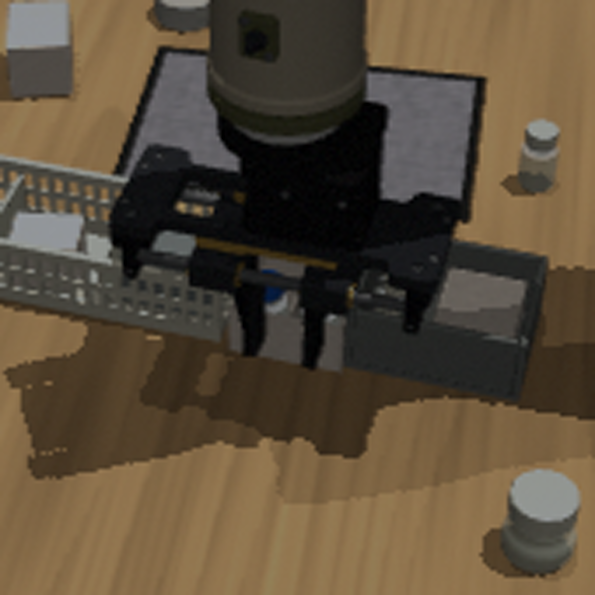

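Request:
step_arm --increments '[[[-0.005,0.0003,0],[0,0,0]],[[-0.01,0.0006,0],[0,0,0]],[[-0.015,0.0009,0],[0,0,0]],[[-0.02,0.001,0],[0,0,0]],[[-0.025,0.001,0],[0,0,0]]]'

```text
time: 12.9
ee_pos: [0.5273, 0.0148, 0.0202]
eef_rot: [0.749, 0.663, -0.002, 0.002]
ft_force: [-0.1, 1.8, -0.1]
width: 0.0278
```

Request:
step_arm --increments '[[[-0.005,0.0,0],[0,0,0]],[[-0.01,0.0,0],[0,0,0]],[[-0.015,0.0,0],[0,0,0]],[[-0.02,0.0,0],[0,0,0]],[[-0.025,0.0,0],[0,0,0]]]'

```text
time: 13.4
ee_pos: [0.5242, -0.0105, 0.0202]
eef_rot: [0.749, 0.663, -0.002, 0.002]
ft_force: [-0.0, 0.6, -0.5]
width: 0.0279
```

```bash
python3 -c "
from sc import *
p=fromg(-0.002,-.02);plan(p[0],p[1],.02,1.4557)
c=r.camera('top');cv2.imwrite('pics/t11.png',cv2.resize(c['pixels'][160:320,280:450],None,fx=4,fy=3.7,interpolation=cv2.INTER_CUBIC))"
```

```text
t 13.4 pos [ 0.5242 -0.0105  0.0202] gate [-0.0025  0.0058] w 0.0279 F [-0.   0.6 -0.5] 
shift [-0.0258  0.0007  0.0004] turn [-0.001  0.005 -0.006]
```

View pics/t11.png

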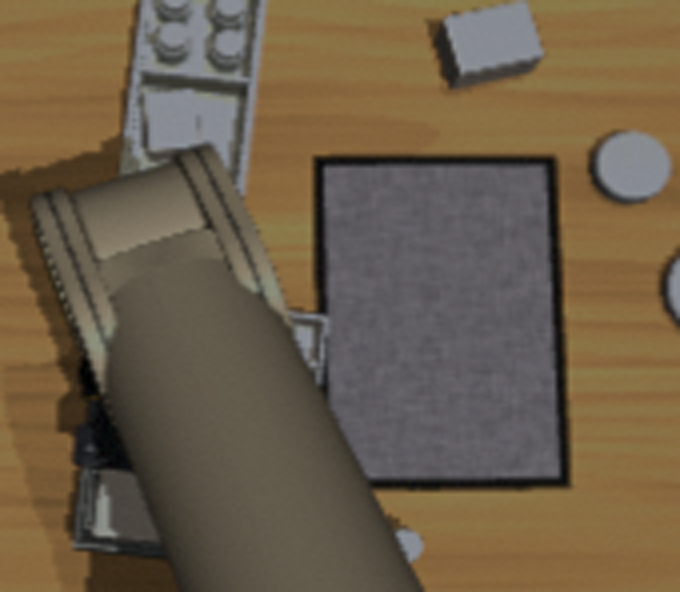

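Request:
step_arm --increments '[[[-0.006,0.0,0],[0,0,-0.001]],[[-0.012,0.0,0],[0,0,-0.002]],[[-0.018,0.0005,0],[0,0,-0.003]],[[-0.024,0.0005,0],[0,0,-0.004]],[[-0.03,0.0005,0],[0,0,-0.005]]]'

```text
time: 13.95
ee_pos: [0.5209, -0.0419, 0.0204]
eef_rot: [0.747, 0.665, -0.002, 0.002]
ft_force: [0.8, 0.2, -0.1]
width: 0.0276
```

Request:
step_arm --increments '[[[-0.006,0.0,0],[0,0,0]],[[-0.012,0.0,0],[0,0,0]],[[-0.018,0.0,0],[0,0,0]],[[-0.024,0.0,0],[0,0,0]],[[-0.03,0.0,0],[0,0,0]]]'

```text
time: 14.45
ee_pos: [0.5173, -0.0722, 0.0205]
eef_rot: [0.747, 0.665, -0.002, 0.002]
ft_force: [-0.2, 0.0, -1.1]
width: 0.0279
```

Request:
step_arm --increments '[[[-0.006,0.0,0],[0,0,0]],[[-0.012,0.0,0],[0,0,0]],[[-0.018,0.0,0],[0,0,0]],[[-0.024,0.0,0],[0,0,0]],[[-0.03,0.0,0],[0,0,0]]]'

```text
time: 14.95
ee_pos: [0.5138, -0.1025, 0.0207]
eef_rot: [0.747, 0.665, -0.002, 0.002]
ft_force: [0.2, 0.6, -0.9]
width: 0.0275
```

```bash
python3 -c "
from sc import *
p=fromg(-0.002,-.1285);plan(p[0],p[1],.02,1.4557)
c=r.camera('top');cv2.imwrite('pics/t12.png',cv2.resize(c['pixels'][160:320,280:450],None,fx=4,fy=3.7,interpolation=cv2.INTER_CUBIC))
c=r.camera('side');cv2.imwrite('pics/s12.png',cv2.resize(c['pixels'][120:290,240:410],None,fx=3.5,fy=3.5,interpolation=cv2.INTER_CUBIC))"
```

```text
t 14.95 pos [ 0.5138 -0.1025  0.0207] gate [-0.0023 -0.0867] w 0.0275 F [ 0.2  0.6 -0.9] 
shift [-0.0418  0.0004  0.001 ] turn [-0.001  0.006 -0.002]
```

View pics/t12.png

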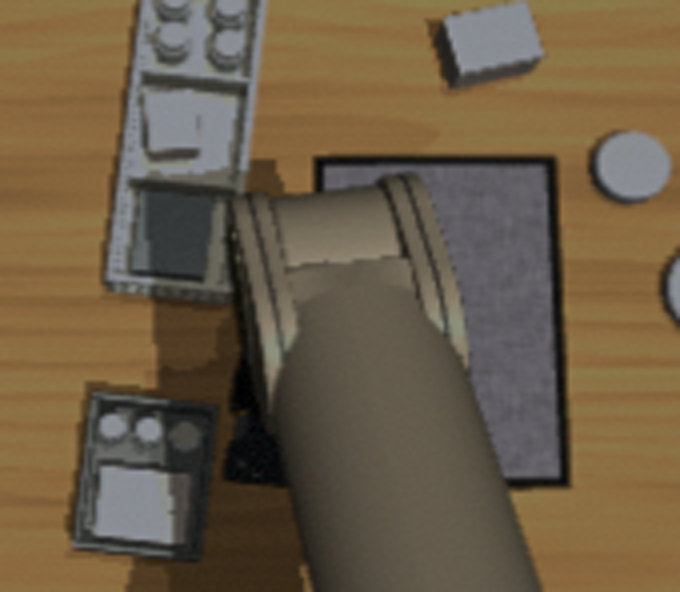

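View pics/s12.png

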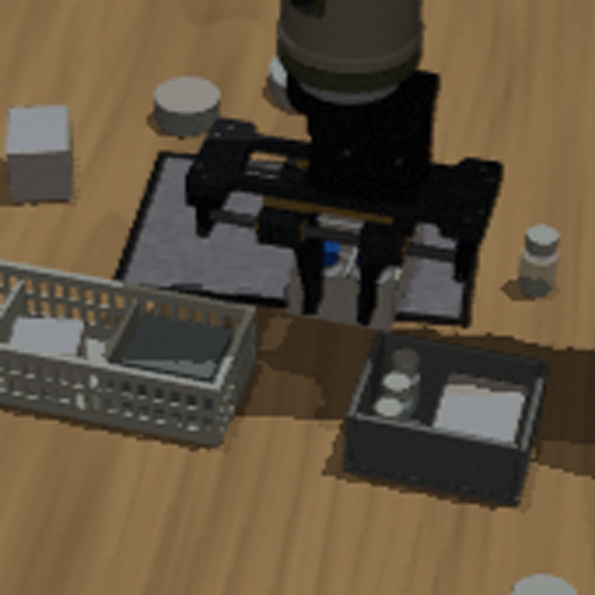

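Through the gap; carton end is nearly on the mat. About 42 mm more.

Request:
step_arm --increments '[[[-0.005,0.0,0],[0,0,0]],[[-0.01,0.0,0],[0,0,0]],[[-0.015,0.0,0],[0,0,0]],[[-0.02,0.0,0],[0,0,0]],[[-0.025,0.0,0],[0,0,0]]]'

```text
time: 15.55
ee_pos: [0.5107, -0.1284, 0.0208]
eef_rot: [0.748, 0.664, -0.003, 0.002]
ft_force: [0.4, 0.6, 0.0]
width: 0.0274
```

Request:
step_arm --increments '[[[-0.005,0.0,0],[0,0,0]],[[-0.009,0.0,0],[0,0,0]],[[-0.013,0.0,0],[0,0,0]],[[-0.016,0.0,0],[0,0,0]],[[-0.016,0.0,0],[0,0,0]]]'

```text
time: 16.05
ee_pos: [0.5087, -0.1449, 0.021]
eef_rot: [0.748, 0.664, -0.003, 0.002]
ft_force: [-0.7, 0.7, 0.7]
width: 0.0279
```

Request:
step_arm --increments '[[[0.008,0.0,0],[0,0,0]],[[0.018,0.0,0],[0,0,0]],[[0.02,0.0,-0.02],[0,0,0]],[[0.02,0.0,-0.06],[0,0,0]],[[0.02,0.0,-0.1],[0,0,0]]]'

```text
time: 16.55
ee_pos: [0.5108, -0.1225, 0.1216]
eef_rot: [0.747, 0.665, -0.003, 0.001]
ft_force: [0.5, -0.2, 0.7]
width: 0.0278
```

```bash
python3 -c "
from sc import *
p=np.array([.40,.25]);plan(p[0],p[1],.2,1.4557)"
```

```text
t 16.55 pos [ 0.5108 -0.1225  0.1216] gate [-0.003 -0.107] w 0.0278 F [ 0.5 -0.2  0.7] 
shift [ 0.3566 -0.1537 -0.08  ] turn [-0.002  0.005 -0.002]
```

Request:
step_arm --increments '[[[0.03,-0.01,-0.03],[0,0,0]],[[0.07,-0.03,-0.06],[0,0,0]],[[0.11,-0.045,-0.08],[0,0,0]],[[0.15,-0.06,-0.08],[0,0,0]],[[0.19,-0.08,-0.08],[0,0,0]]]'

```text
time: 17.05
ee_pos: [0.4533, 0.0787, 0.2015]
eef_rot: [0.747, 0.665, -0.002, 0.002]
ft_force: [0.0, -0.3, 0.6]
width: 0.0277
```

Request:
step_arm --increments '[[[0.03,-0.01,0],[0,0,0]],[[0.06,-0.02,0],[0,0,0]],[[0.08,-0.03,0],[0,0,0]],[[0.08,-0.03,0],[0,0,0]]]'

```text
time: 17.45
ee_pos: [0.431, 0.1659, 0.2012]
eef_rot: [0.745, 0.667, -0.002, 0.002]
ft_force: [0.1, -0.4, 0.4]
width: 0.0278
```

```bash
python3 -c "
from sc import *
print(r.read_state()['ee_pos'])
c=r.camera('top');cv2.imwrite('pics/tf.png',cv2.resize(c['pixels'][190:310,345:435],None,fx=5,fy=5,interpolation=cv2.INTER_CUBIC));cv2.imwrite('pics/tff.png',c['pixels'])
c=r.camera('side');cv2.imwrite('pics/sf.png',c['pixels'])"
```

```text
[0.43098413 0.16589703 0.20124591]
```

View pics/tf.png

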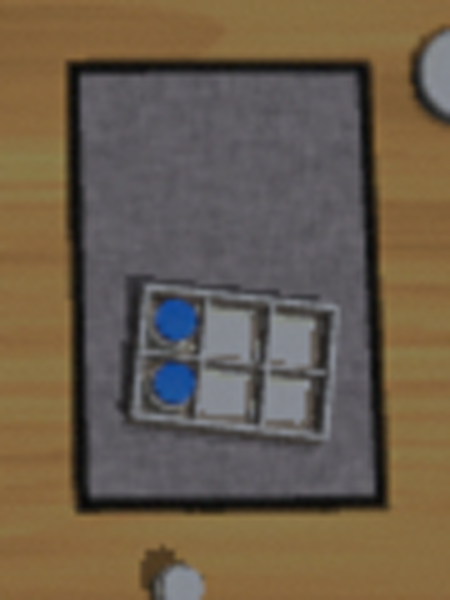

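View pics/tff.png

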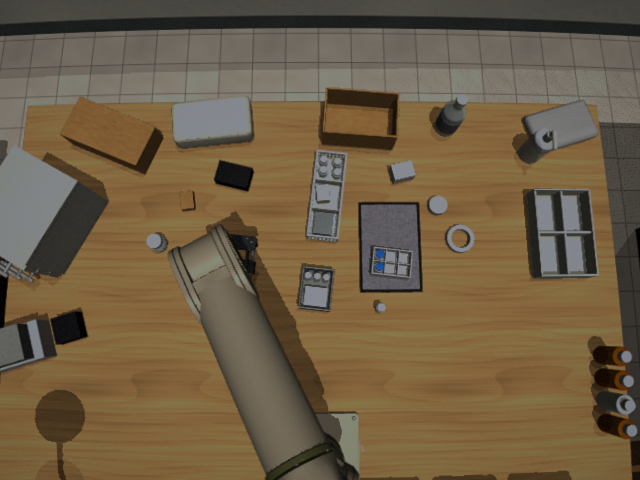

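View pics/sf.png

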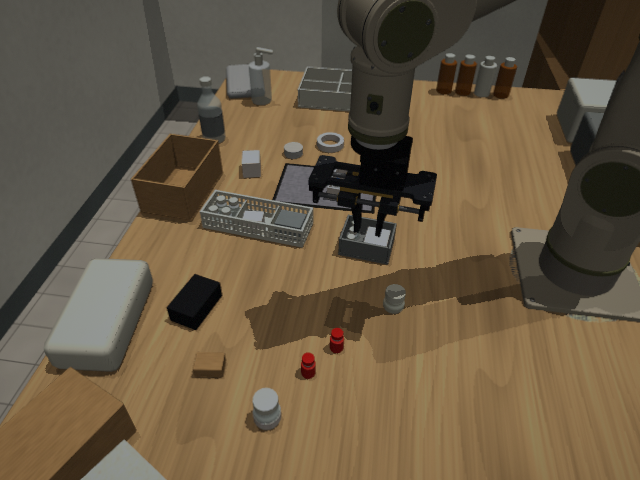

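The carton sits wholly on the mat: in the enlarged top crop its corners are at (148,283), (338,305), (326,440) and (132,415), and the mat spans about x 75–380, y 65–505. Both blue caps are upright, and the bystanders match the first picture.

```bash
python3 -c "
from sc import *
c=r.camera('top');meas(c,[(148,283,.036),(338,305,.036),(326,440,.036),(132,415,.036)],345,190,5)
print(r.read_state()['joint_vel'].round(3));r.close_job()"
```

```text
0.036 [ 0.5431 -0.1612] gate [ 0.0335 -0.1416]
0.036 [ 0.5306 -0.2622] gate [ 0.0328 -0.2434]
0.036 [ 0.4588 -0.253 ] gate [-0.0396 -0.2426]
0.036 [ 0.4728 -0.1509] gate [-0.0375 -0.1395]
[ 0.014  0.004  0.013 -0.002  0.    -0.001  0.004]
the job is handed in; nothing more can be done
```

The carton now stands wholly on the mat, pushed through the gap with both vials upright in it. I handed the job in at about 17.5 s of the 61 s allowed.

I first nudged the carton sideways with the outside of the closed fingers. I then pushed its +y end with two fingertips, turned it into line with the passage and took it straight through the gap. After that I backed off, lifted, and moved the arm clear.

What the last checks showed:
- **Position:** the measured corners span x 0.459–0.543 and y −0.262 to −0.151. The mat spans x 0.426–0.673 and y −0.292 to −0.125, so at least about 25 mm is clear on every side.
- **Vials and bystanders:** both blue caps appear upright in the top view. I compared the bystanders with the first picture only by eye, and none looked moved.
- **Forces:** the wrist readings at the end of each move were low, within about 2 N during pushing.
- **In the gap:** I placed the carton there from images and arm position, because the arm hid part of it from the top camera. Its centre passed within a few millimetres of the gap's middle.

The two cameras disagreed by about 3 mm on where the gap's centre was. I worked from positions relative to the gap within each view, and those agreed. During one approach beside the carton the arm settled about 13 mm lower than commanded, to about 5 mm above the table; I corrected it before pushing.

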